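Line up the stamping iron over the bottle opener

TASK

Draw the wooden-handled stamping iron up out of its steel holder, lift it clear over the black power unit in between, and bring it to the bottle opener lying in the wooden jig. Stop with its brass stamp hovering about a pencil's thickness (8 mm) above the middle of the opener's wooden handle, level and with its long side in line with the handle; the sooty face must never touch opener, jig or power unit. Finish there still holding the iron steady, so the line-up can be checked before printing, and leave everything else where it lies.

Things in the scene. Friction and masses are not known exactly. Their poses are not given: they have to be found in the camera images.
- iron: Stamping iron standing head down in the holder, 195 mm, 150 g, all parts coaxial: brass head 36 (x) x 16 (y) x 14 mm, its flat underside the stamping face; 8 mm steel shank; 19 mm ferrule at 92-105 mm; dark wooden handle at 105-195 mm, a bar 30 (x) x 20 (y) mm, gripped across its wide flat sides (along y). Origin: centre of the face; z up the handle. Either way round is right.
- holder: The iron's holder, screwed to the bench on the other side of the power unit from the jig: upright steel sleeve, inside 46 (x) x 26 (y) mm, 3 mm walls, open at the top 75 mm above the bench, on a base plate 110 x 84 x 6 mm. The iron's face stands on the plate, 6 mm above the bench, with about 5 mm of play all round. Origin: centre of the underside.
- holder_mouth (a point): Centre of the open top of the holder's sleeve, 75 mm above the bench.
- jig: The jig, screwed to the bench: plywood board 210 (x) x 110 (y) x 12 mm with wooden strips along both sides of the opener's handle and one across its butt end; the strips stand 8 mm above the board, 6 mm lower than the opener's wooden top. Origin: centre of the underside.
- opener: The bottle opener to be stamped, loose in the jig: beech handle with rounded ends, 112 x 28 mm, 14 mm thick, a steel ring head about 47 x 43 mm on its +x end. It lies on the board, its flat wooden top 26 mm above the bench. Origin: middle of the handle's underside; x along the handle to the ring, z up.
- opener_spot (a point): Middle of the flat top of that opener's wooden handle, the spot to be stamped, 26 mm above the bench; its axes are the opener's (x along the handle).
- power_unit: Black power unit of a wood-burning pen between holder and jig: box 160 (x) x 105 (y) x 85 mm high, 1.7 kg, loose on its feet, with a control knob on its -x face. Origin: centre of the underside.
- spare_opener: A bystander: a second bottle opener of the same kind, lying flat on the bare bench, not in a jig. Origin: middle of the handle's underside.
- oval: A bystander: oval wooden blank, 120 x 84 x 6 mm, lying flat on the bench. Origin: centre of the underside.
- spool: A bystander: green spool, 44 mm across and 60 mm high, standing on the bench. Origin: centre of the underside.
Not all that is in view belongs to the job. Leave any orange or turquoise look-alike of the opener alone.

How it is judged:
By the outcome, as a careful person would: the job done as asked, in the order asked, and still so for the second after the job is handed in, while the arm keeps its last pose, push and grip.
It also fails if it takes over 42 s, if anything falls off the work surface, if the arm or the gripper's body presses on something with over 40 N, if the wrist force passes 120 N, or if a joint passes its speed limit or range.

ROBOT

A 6-joint arm with a two-finger parallel gripper is mounted at the origin on the work surface. World frame = base frame: x ahead of the robot, y to its left, z up, the work surface at z = 0. Lengths are in m, angles in degrees, forces in N, time in s.
With the tool pointing down it reaches from about 0.35 to 0.8 m from the base axis. Payload 7.3 kg.
Tool frame: the origin (TCP) lies at the very end of the fingers, on their centre line; the grasp point (between the pads) lies 19 mm behind it; z points along the fingers, y is the line along which they close (so a half turn about z gives the same grasp; the last joint's range is limited). The gripper opens to 85 mm and grips with 20 to 120 N. Pads are 22 mm wide; open, the fingers measure 114 mm over their backs; the gripper's body (76 mm by 85 mm) begins 54 mm behind the grasp point. The pads swing forward as they close: fully open they stand 13 mm farther back than shut.
Start: joints at [55.348, 19.595, 87.324, -0, 73.075, -8.365], TCP at [0.232, 0.471, 0.231] pointing down, gripper open.
Joint ranges: [-145.02, 145.02], [-44.19, 115.74], [2.07, 154.8], [-57.11, 237.11], [16.16, 152.29], [-177.93, 177.93]. Speed limits (degrees/s): [147.25, 147.25, 180, 180, 180, 180].

INTERFACE

Orientations are given as [roll, pitch, yaw] about the fixed x, y, z axes, in that order (R = Rz(yaw) Ry(pitch) Rx(roll)).
In Python, from plant import * gives the robot as it stands. The module is installed in compiled form; this text tells all that it offers.
- The arm moves only by the tool carry_out, never from a script. Its argument "rows" is one flat list of numbers, 7 for each row, row after row: the shift along the tool's x, y, z in m, then the turn, a rotation vector about the tool's x, y, z in rad, then the closure, from -1 (fully open) to 1 (shut), so that 0 is half open. A call has 1 to 12 rows; each row shifts and turns the commanded pose from where the row before left it, along the tool's axes as they then stand; what a row does not reach is not made up. A row lasts 1/8 s, in which the tool goes at most 62.5 mm and 10.7 degrees, less where a joint would pass 70% of its speed; a pose out of reach is approached as far as the arm can. A call is refused whole if a number of a shift passes 0.0625 or a number of a turn 0.188, either way. A call with a gripper value outside its range is refused whole. The fingers move at their own pace and stop on an object; "force" is the grip in N (left out, the last holds). Time passes only in rows, so rows that do not move let the fingers close. It gives the time, the measured TCP pose, the force, the opening and the grip force at its end, in the units of the state.
- state(): the state, without advancing time (a new reading comes with each control period).
- grab_frame(name): name is "scene" or "side" or "wrist"; returns a dict with "img" (480x640x3 uint8, red, green, blue), "fx", "fy", "cx", "cy" (pixels), "pose" (4x4, takes a point from camera to world coordinates). Camera axes: x right, y down, z forward; pixel columns grow to the right and rows downward; lengths in m; the calibration is good to about 2 mm. A picture is of the moment at which its call begins. There is no depth.
- job_done(): hands the job in; it is judged then, once.
The state is a dict: "clock": time; "qpos": joint angles; "dq": joint speeds; "joint_torque": joint torques, N m; "tcp_pos": TCP position; "tcp_rot": TCP orientation; "wrist_force": force on the tool from outside, world axes, zero at the start; "ft_torque": the same for the moment, N m; "gripper_width": finger opening in m; "finger_force": force on a finger pad.
Only numpy, scipy, OpenCV 4.12 (cv2) and the standard library are available. Lean on these libraries where they do the work, as an engineer would, in place of code of your own. Each camera call takes 0.05 s, during which the arm holds its last target. There are 200 camera calls.

## Working session

There is one attempt and no reset: what is moved stays moved. The work goes in short steps, Python scripts to look and compute and a tool call to move; the robot and the scene stay as the last step left them, time stands still between calls to the robot, and variables do not carry over. Pictures are saved under pics/ and viewed, at most 10 in all, crops included, and the job is handed in when it is done.

Besides the shell and the picture viewer there is one more tool, called after "Request:" as a command line: name --argument value ..., lists and objects as JSON in quotes. carry_out: Moves the arm, as the interface text tells. Its arguments: {"type":"object","properties":{"rows":{"type":"array"},"force":{"type":"number"}},"required":["rows"]}

```bash
mkdir -p pics
python3 - <<'E'
from plant import *
import cv2,numpy as np,pickle
d={}
for n in("scene","side"):
    f=grab_frame(n);d[n]=f;cv2.imwrite(f"pics/{n}0.png",f["img"][:,:,::-1]);print(n,f["fx"],f["cx"],f["cy"],np.round(f["pose"],3).tolist())
pickle.dump(d,open("f0.pkl","wb"))
s=state();print(s["clock"],s["tcp_pos"],s["tcp_rot"],s["gripper_width"])
E
```

```text
scene 588.7746505880955 315.74159598744217 240.52804972863572 [[-0.891, 0.272, -0.365, 1.025], [0.455, 0.543, -0.706, 0.933], [0.006, -0.795, -0.607, 0.86], [0.0, 0.0, 0.0, 1.0]]
side 445.7523551090445 318.43728487006945 231.38563686630562 [[-0.971, -0.161, 0.178, 0.398], [-0.239, 0.705, -0.668, 0.611], [-0.018, -0.691, -0.723, 0.725], [0.0, 0.0, 0.0, 1.0]]
0.1 [0.23228234 0.47042392 0.23070059] [-1.79922047e+02 -1.23381796e-02  1.53711579e+02] 0.08564970866989531
```

View pics/scene0.png

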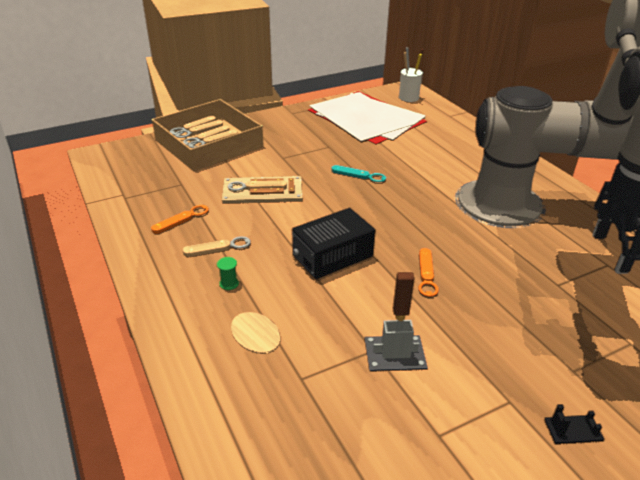

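View pics/side0.png

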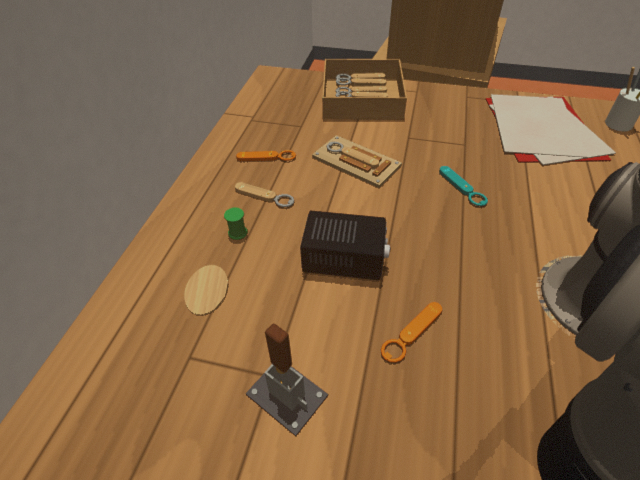

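Scene: iron at (402,293), holder at (397,350), power unit at (335,243) and jig with opener at (262,189). Side: iron at (279,348), jig at (357,160), power unit at (345,245).
Could be taken for the opener (scene pixels): jig one (265,186), bare spare (215,246), orange (180,219) and (427,272), turquoise (358,173), and those in the box (205,130). By the description I choose the one in the jig. The iron has only one candidate.

```bash
cat > h.py <<'E'
import numpy as np,cv2,pickle
def ray(f,u,v):
    P=np.array(f["pose"]);d=P[:3,:3]@np.array([(u-f["cx"])/f["fx"],(v-f["cy"])/f["fy"],1.]);return P[:3,3],d/np.linalg.norm(d)
def onz(f,u,v,z):
    o,d=ray(f,u,v);return o+d*(z-o[2])/d[2]
def proj(f,p):
    P=np.array(f["pose"]);c=P[:3,:3].T@(np.array(p)-P[:3,3]);return np.array([f["fx"]*c[0]/c[2]+f["cx"],f["fy"]*c[1]/c[2]+f["cy"]])
def tri(f,a,g,b):
    o,d=ray(f,*a);q,e=ray(g,*b);s=np.linalg.lstsq(np.c_[d,-e],q-o,rcond=None)[0]
    return (o+d*s[0]+q+e*s[1])/2,np.linalg.norm(o+d*s[0]-q-e*s[1])
E
python3 - <<'E'
from h import *
d=pickle.load(open("f0.pkl","rb"))
def c(n,u,v,w,h):return cv2.resize(d[n]["img"][v:v+h,u:u+w,::-1],(400,300),interpolation=cv2.INTER_CUBIC)
a=np.vstack([np.hstack([c("scene",340,265,140,105),c("side",220,315,160,120)]),np.hstack([c("scene",212,155,100,75),c("side",305,125,100,75)])])
cv2.imwrite("pics/c1.png",a)
E
```

```text
(no output)
```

View pics/c1.png

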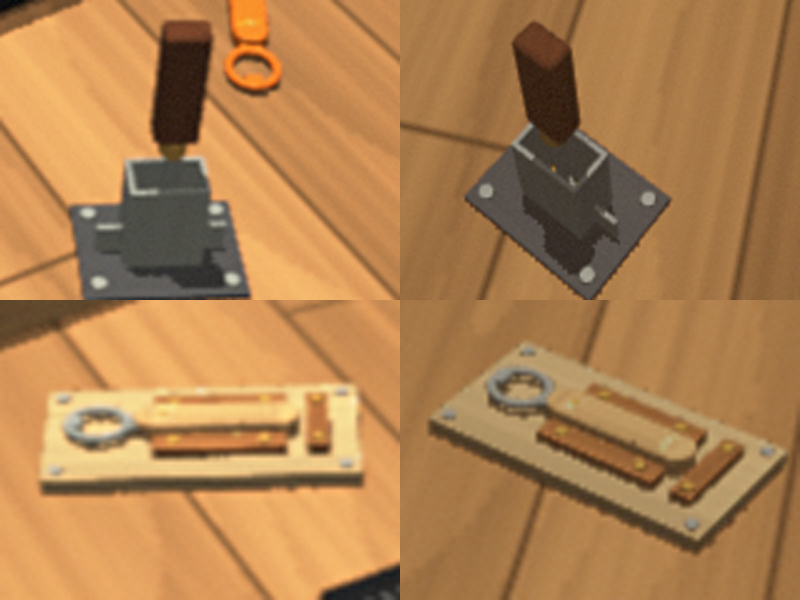

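Run:
```python
from h import *
d=pickle.load(open("f0.pkl","rb"));S,D=d["scene"],d["side"]
s=lambda u,v,u0,v0,k:(u0+(u+.5)/k-.5,v0+(v+.5)/k-.5)
A=lambda u,v:s(u,v,340,265,400/140);B=lambda u,v:s(u-400,v,220,315,2.5)
C=lambda u,v:s(u,v-300,212,155,4);E=lambda u,v:s(u-400,v-300,305,125,4)
r=lambda p:np.round(p,4)
print("plate scene",[r(onz(S,*A(*p),.006)[:2]).tolist() for p in[(70,207),(228,202),(250,297),(82,300)]])
print("plate side",[r(onz(D,*B(*p),.006)[:2]).tolist() for p in[(464,198),(672,198)]])
print("mouth scene",[r(onz(S,*A(*p),.075)[:2]).tolist() for p in[(124,162),(205,158),(211,187),(128,193)]])
print("mouth side",[r(onz(D,*B(*p),.075)[:2]).tolist() for p in[(514,144),(608,155),(582,185),(540,121)]])
print("irontop scene",[r(onz(S,*A(*p),.201)[:2]).tolist() for p in[(167,22),(209,22),(211,36),(163,36)]])
print("irontop side",[r(onz(D,*B(*p),.201)[:2]).tolist() for p in[(515,39),(534,22),(571,41),(553,61)]])
print("jig scene",[r(onz(S,*C(*p),.012)[:2]).tolist() for p in[(50,393),(360,385),(363,472),(42,480)]])
print("jig side",[r(onz(D,*E(*p),.012)[:2]).tolist() for p in[(525,345),(785,452),(697,538),(430,420)]])
print("opener butt",r(onz(S,*C(298,415),.026)),r(onz(D,*E(693,450),.026)))
print("ring ctr",r(onz(S,*C(99,425),.019)),r(onz(D,*E(519,388),.019)))
print("PU top side",[r(onz(D,*p,.085)[:2]).tolist() for p in[(309,212),(386,217),(384,250),(303,244)]])
```

```text
plate scene [[0.5692, 0.2611], [0.4691, 0.3062], [0.5051, 0.3824], [0.6043, 0.3352]]
plate side [[0.6037, 0.3358], [0.4694, 0.3038]]
mouth scene [[0.5541, 0.2969], [0.5048, 0.3176], [0.5162, 0.3411], [0.5667, 0.3216]]
mouth side [[0.5657, 0.3225], [0.507, 0.316], [0.5172, 0.3381], [0.5546, 0.3041]]
irontop scene [[0.5433, 0.3104], [0.5206, 0.3217], [0.5268, 0.333], [0.5525, 0.3201]]
irontop side [[0.5518, 0.3212], [0.5451, 0.3088], [0.5221, 0.3155], [0.5279, 0.3293]]
jig scene [[0.6121, -0.4193], [0.4166, -0.3338], [0.4628, -0.2343], [0.6541, -0.3191]]
jig side [[0.6138, -0.4155], [0.4244, -0.334], [0.467, -0.2369], [0.6569, -0.3176]]
opener butt [ 0.4805 -0.2967  0.026 ] [ 0.4808 -0.3049  0.026 ]
ring ctr [ 0.6003 -0.3548  0.019 ] [ 0.605  -0.3557  0.019 ]
PU top side [[0.5876, -0.0302], [0.4304, -0.0507], [0.4218, 0.0393], [0.5763, 0.0589]]
```

The crops show one iron upright in the sleeve and the beech opener in the jig, with its ring towards (99,425) and butt towards (298,415) in the lower left panel. Iron axis is about (0.536,0.321) at yaw -26, and the tool is already aligned with it. I'll move most of the way and look with the wrist camera.

Request:
carry_out --rows '[-0.02,0,0,0,0,0,-1,-0.04,0,0,0,0,0,-1,-0.04,0,0,0,0,0,-1,-0.04,0,0,0,0,0,-1,-0.04,0,0,0,0,0,-1,-0.02,0,0,0,0,0,-1,0,0,0,0,0,0,-1]' --force 50

```text
clock: 0.98
tcp_pos: [0.4122, 0.3817, 0.2308]
tcp_rot: [-180.0, -0.0, 153.6]
wrist_force: [-0.1, 0.7, -0.5]
gripper_width: 0.0856
finger_force: 0.0
```

Run:
```python
from plant import *
import cv2,numpy as np,pickle
f=grab_frame("wrist");pickle.dump(f,open("w1.pkl","wb"));cv2.imwrite("pics/w1.png",f["img"][:,:,::-1]);print(f["fx"],f["cx"],f["cy"],np.round(f["pose"],3).tolist())
s=state();print(s["clock"],s["tcp_pos"],s["tcp_rot"])
```

```text
416.5470058475349 321.11381861771423 235.2488785024367 [[0.444, 0.85, 0.282, 0.34], [0.896, -0.422, -0.14, 0.419], [-0.0, 0.315, -0.949, 0.373], [0.0, 0.0, 0.0, 1.0]]
1.025 [0.41128399 0.38223527 0.23095151] [-1.79965363e+02 -5.80774594e-02  1.53674474e+02]
```

View pics/w1.png

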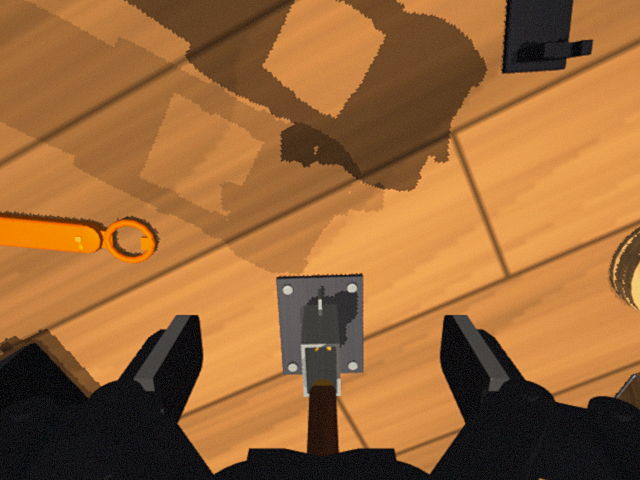

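Wrist view: the handle runs vertically at u≈322, midway between the fingertips (202 and 442), with the plate at (320,325). It is aligned with the grip line, so I go over the iron and down.

Request:
carry_out --rows '[-0.035,0,0,0,0,0,-1,-0.04,0,0,0,0,0,-1,-0.04,0,0,0,0,0,-1,-0.023,0,0,0,0,0,-1,0,0,0,0,0,0,-1,0,0,0.02,0,0,0,-1,0,0,0.03,0,0,0,-1,0,0,0.03,0,0,0,-1,0,0,0.01,0,0,0,-1,0,0,0,0,0,0,-1]'

```text
clock: 2.28
tcp_pos: [0.5346, 0.3219, 0.1414]
tcp_rot: [-180.0, -0.0, 153.8]
wrist_force: [0.1, 1.2, -0.3]
gripper_width: 0.0856
finger_force: 0.0
```

Run:
```python
from plant import *
import cv2,numpy as np,pickle
d={}
for n in("scene","side"):d[n]=grab_frame(n)
a=d["scene"]["img"][220:370,310:510,::-1];b=d["side"]["img"][280:430,180:380,::-1]
cv2.imwrite("pics/g1.png",np.hstack([cv2.resize(x,(400,300),interpolation=cv2.INTER_CUBIC) for x in(a,b)]))
s=state();print(s["clock"],s["tcp_pos"],s["tcp_rot"],s["wrist_force"])
```

```text
2.375 [0.53578668 0.32182043 0.1427976 ] [1.79892368e+02 7.77978395e-02 1.53750021e+02] [-0.54715551  0.42736713  1.03802565]
```

View pics/g1.png

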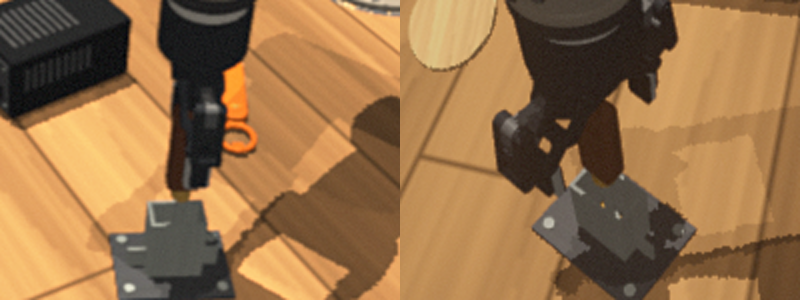

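The handle stands between the open fingers in both views. Closing now.

Request:
carry_out --rows '[0,0,0,0,0,0,0,0,0,0,0,0,0,0.3,0,0,0,0,0,0,0.6,0,0,0,0,0,0,1,0,0,0,0,0,0,1,0,0,0,0,0,0,1,0,0,0,0,0,0,1,0,0,0,0,0,0,1]' --force 60

```text
clock: 3.38
tcp_pos: [0.5358, 0.3211, 0.1416]
tcp_rot: [180.0, 0.0, 153.7]
wrist_force: [0.5, -0.2, 3.4]
gripper_width: 0.0193
finger_force: 59.0
```

Request:
carry_out --rows '[0,0,-0.005,0,0,0,1,0,0,-0.01,0,0,0,1,0,0,-0.015,0,0,0,1,0,0,-0.02,0,0,0,1,0,0,-0.02,0,0,0,1,0,0,-0.02,0,0,0,1,0,0,-0.02,0,0,0,1,0,0,-0.02,0,0,0,1,0,0,-0.01,0,0,0,1,0,0,0,0,0,0,1]'

```text
clock: 4.62
tcp_pos: [0.5357, 0.3212, 0.2823]
tcp_rot: [179.9, 0.1, 153.7]
wrist_force: [-0.0, 0.3, -2.1]
gripper_width: 0.0194
finger_force: 58.6
```

Run:
```python
from plant import *
import cv2,numpy as np,pickle
d={}
for n in("scene","side"):d[n]=grab_frame(n)
pickle.dump(d,open("f2.pkl","wb"))
a=d["scene"]["img"][220:370,310:510,::-1];b=d["side"]["img"][250:400,180:380,::-1]
cv2.imwrite("pics/g2.png",np.hstack([cv2.resize(x,(400,300),interpolation=cv2.INTER_CUBIC) for x in(a,b)]))
s=state();print(s["clock"],s["tcp_pos"],s["tcp_rot"],s["wrist_force"],s["ft_torque"],s["gripper_width"])
```

```text
4.725 [0.53525788 0.32090688 0.28066564] [-1.79953200e+02 -4.42107371e-02  1.53710925e+02] [ 0.79494225  0.50363564 -1.50364488] [-0.08123462  0.04766717  0.01687974] 0.019070388452202842
```

View pics/g2.png

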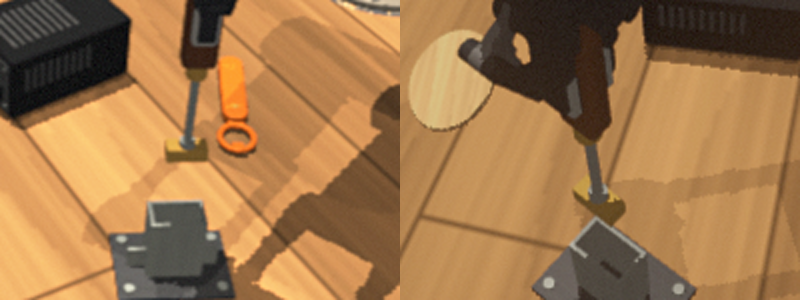

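The iron is out and upright, with its head at about (187,150) in the left panel and (598,200) in the right. I carry it over the power unit with the face at about 145 mm.

Request:
carry_out --rows '[-0.009,-0.018,0,0,0,0,1,-0.018,-0.036,0,0,0,0,1,-0.0244,-0.0493,0,0,0,0,1,-0.0244,-0.0493,0,0,0,0,1,-0.0244,-0.0493,0,0,0,0,1,-0.0244,-0.0493,0,0,0,0,1,-0.0244,-0.0493,0,0,0,0,1,-0.0244,-0.0493,0,0,0,0,1,-0.0244,-0.0493,0,0,0,0,1,-0.0244,-0.0493,0,0,0,0,1,-0.0155,-0.0314,0,0,0,0,1,-0.0066,-0.0134,0,0,0,0,1]'

```text
clock: 6.22
tcp_pos: [0.5349, -0.2318, 0.2805]
tcp_rot: [-180.0, -0.1, 153.5]
wrist_force: [-0.4, 1.4, -1.7]
gripper_width: 0.0194
finger_force: 59.0
```

Run:
```python
from plant import *
import cv2,numpy as np,pickle
d={}
for n in("scene","side","wrist"):d[n]=grab_frame(n)
pickle.dump(d,open("f3.pkl","wb"))
cv2.imwrite("pics/w3.png",d["wrist"]["img"][:,:,::-1])
s=state();print(s["clock"],s["tcp_pos"],s["tcp_rot"])
```

```text
6.375 [ 0.53569474 -0.22926391  0.28089054] [ 1.79967169e+02 -5.98128457e-02  1.53662736e+02]
```

View pics/w3.png

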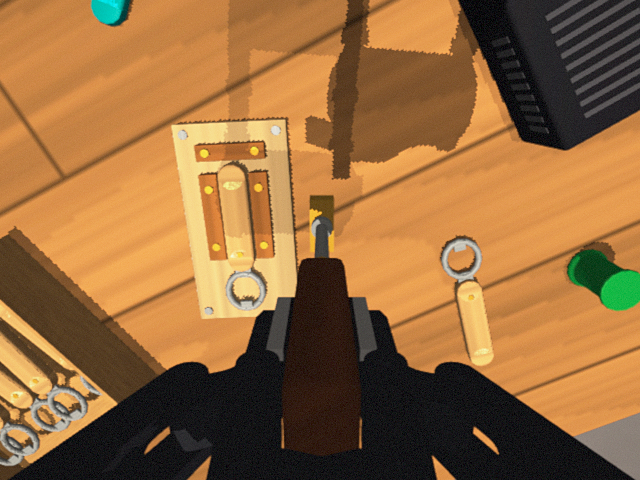

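Wrist view: the opener handle runs from the butt (231,163) to the ring end at (243,265), with the ring at (246,289). The iron head is at (321,215). I fit the handle edges and the head.

Run:
```python
from h import *
d=pickle.load(open("f3.pkl","rb"));W=d["wrist"];I=W["img"]
hsv=cv2.cvtColor(I,cv2.COLOR_RGB2HSV)
for r in(175,200,220,240):print(r,[tuple(int(x) for x in I[r,c]) for c in range(214,262)])
print("col butt",[(r,int(I[r,231,0]),int(I[r,231,1])) for r in range(156,172)])
# brass head in wrist
m=((hsv[...,0]>18)&(hsv[...,0]<32)&(hsv[...,1]>150)).astype(np.uint8)
m[:, :300]=0;m[:,345:]=0;m[:190]=0;m[262:]=0
ys,xs=np.nonzero(m);print("brass",xs.min(),xs.max(),ys.min(),ys.max())
for r in range(194,258,6):print(r,[tuple(int(x) for x in I[r,c]) for c in range(306,338,2)])
# predicted head corners if the grip is ideal
T=np.array([.5353,-.2305,.2807]);a=np.radians(153.68)
x=np.array([np.cos(a),np.sin(a),0]);y=np.array([np.sin(a),-np.cos(a),0])
for zz in(.1452,.1592):
    print(zz,[np.round(proj(W,[*(T+sx*.018*x+sy*.008*y)[:2],zz]),1).tolist() for sx in(1,-1) for sy in(1,-1)])
```

```text
175 [(236, 140, 63), (204, 120, 57), (119, 70, 32), (161, 117, 67), (239, 177, 104), (244, 193, 112), (242, 190, 109), (242, 190, 112), (242, 190, 111), (240, 188, 110), (241, 190, 109), (240, 189, 106), (240, 188, 104), (241, 189, 109), (241, 192, 108), (242, 189, 108), (240, 189, 108), (242, 188, 106), (241, 189, 111), (243, 188, 113), (242, 189, 111), (240, 188, 107), (242, 188, 105), (242, 190, 111), (241, 187, 104), (241, 190, 110), (243, 193, 112), (242, 189, 109), (243, 189, 111), (232, 169, 96), (165, 117, 71), (96, 71, 42), (89, 68, 44), (89, 67, 41), (136, 81, 45), (180, 107, 50), (178, 102, 47), (177, 107, 55), (170, 100, 49), (167, 102, 44), (169, 106, 47), (178, 108, 52), (189, 113, 59), (180, 106, 51), (186, 113, 56), (188, 111, 52), (188, 113, 52), (191, 113, 51)]
200 [(225, 135, 67), (213, 127, 59), (194, 115, 58), (194, 112, 50), (181, 106, 47), (136, 85, 43), (171, 126, 65), (237, 181, 105), (239, 183, 103), (235, 181, 106), (232, 175, 103), (232, 176, 100), (228, 168, 103), (231, 173, 100), (232, 177, 105), (234, 176, 105), (231, 174, 101), (234, 182, 105), (235, 1
[... 4519 characters left out ...]
, 176, 43), (240, 182, 56), (216, 143, 65), (213, 140, 72)]
248 [(210, 137, 67), (216, 141, 78), (234, 170, 59), (241, 188, 58), (221, 157, 52), (50, 53, 53), (66, 63, 58), (71, 64, 61), (69, 68, 69), (71, 68, 66), (64, 66, 63), (148, 111, 63), (240, 179, 51), (237, 179, 50), (229, 154, 74), (230, 155, 86)]
254 [(226, 150, 76), (225, 152, 76), (226, 150, 77), (230, 155, 82), (166, 115, 70), (57, 59, 64), (66, 65, 62), (69, 66, 63), (65, 67, 63), (68, 67, 66), (65, 67, 65), (110, 86, 65), (237, 159, 90), (227, 153, 81), (231, 158, 86), (229, 154, 81)]
0.1452 [[331.2, 194.6], [307.7, 194.6], [330.9, 244.5], [308.3, 244.5]]
0.1592 [[331.7, 199.4], [307.0, 199.4], [331.4, 251.4], [307.7, 251.4]]
```

```bash
cat > m.py <<'E'
from h import *
def lines(W,L,R,butt,T,yaw,hu,z=.026):
    a=np.radians(yaw);x=np.array([np.cos(a),np.sin(a)]);y=np.array([np.sin(a),-np.cos(a)])
    l=np.array([onz(W,u,v,z)[:2] for u,v in L]);r=np.array([onz(W,u,v,z)[:2] for u,v in R])
    def fit(p):
        c=p.mean(0);return c,np.linalg.svd(p-c)[2][0]*1.
    cl,dl=fit(l);cr,dr=fit(r);dl*=np.sign(dl[0]);dr*=np.sign(dr[0])
    ang=[np.degrees(np.arctan2(q[1],q[0])) for q in(dl,dr)]
    t=np.radians(np.mean(ang));e=np.array([np.cos(t),np.sin(t)]);n=np.array([-e[1],e[0]])
    b=onz(W,*butt,z)[:2];off=((cl@n)+(cr@n))/2
    mid=e*(b@e+.056)+n*off
    print("angles",np.round(ang,2),"width",round(abs(cl@n-cr@n),4),"mid",np.round(mid,4))
    return mid,t
E
python3 - <<'E'
from m import *
d=pickle.load(open("f3.pkl","rb"));W=d["wrist"]
T=np.array([.5353,-.2305])
mid,t=lines(W,[(217.3,175),(219.7,200),(222,220),(224.7,240)],[(243.8,175),(246.5,200),(248.7,220),(251,240)],(231,165),T,153.68,0)
# head as seen: rectangle of top face z=.1592, edges u 309.7..333.2, v 195.5 (face bottom edge) 251.7
hc=(onz(W,309.7,200,.1592)+onz(W,333.2,200,.1592))/2
f=onz(W,321,195.5,.1452)[:2];a=np.radians(153.68);x=np.array([np.cos(a),np.sin(a)]);y=np.array([np.sin(a),-np.cos(a)])
print("head lateral off (tool y)",(hc[:2]-T)@y,"front edge off",(f-T)@x-.018, "rear", (onz(W,321,251.8,.1592)[:2]-T)@x+.018)
print("opener rel tcp tool xy",(mid-T)@x,(mid-T)@y,"turn yaw",np.degrees(t)-(153.68-180))
# head by scene and side, brass masks
for n in("scene","side"):
    F=d[n];h=cv2.cvtColor(F["img"],cv2.COLOR_RGB2HSV);p=proj(F,[*T,.152]);
    print(n,np.round(p,1),[np.round(proj(F,[*T,z]),1).tolist() for z in(.1452,.1592)])
    u,v=p.astype(int);c=F["img"][v-30:v+30,u-40:u+40,::-1]
    cv2.imwrite(f"pics/h_{n}.png",c)
a=np.hstack([cv2.resize(cv2.imread(f"pics/h_{n}.png"),(400,300),interpolation=cv2.INTER_CUBIC) for n in("scene","side")]);cv2.imwrite("pics/h3.png",a)
E
```

```text
angles [-24.42 -23.44] width 0.0261 mid [ 0.5306 -0.3216]
head lateral off (tool y) 0.0013592459942596037 front edge off -0.000634683407785306 rear -0.0002707030046816168
opener rel tcp tool xy -0.036129766216126485 -0.0837380712758978 turn yaw 2.3881674723200383
scene [275.8 157.4] [[275.9, 159.8], [275.7, 154.7]]
side [353.2 133.7] [[353.1, 136.3], [353.3, 131.0]]
```

View pics/h3.png

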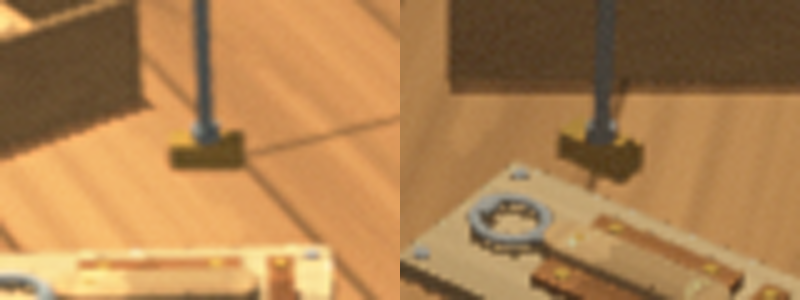

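Both views put the head within a pixel of its predicted spot, so the grip is true. Moving over the opener with a small turn, then part-way down.

Request:
carry_out --rows '[-0.0065,-0.015,0,0,0,0,1,-0.012,-0.028,0,0,0,0,1,-0.012,-0.028,0,0,0,0,1,-0.006,-0.014,0,0,0,0,1,0,0,0,0,0,-0.042,1,0,0,0.02,0,0,0,1,0,0,0.025,0,0,0,1,0,0,0.025,0,0,0,1,0,0,0.01,0,0,0,1,0,0,0,0,0,0,1,0,0,0,0,0,0,1]'

```text
clock: 7.75
tcp_pos: [0.5318, -0.3219, 0.2025]
tcp_rot: [-180.0, 0.1, 156.1]
wrist_force: [0.4, 0.2, -1.3]
gripper_width: 0.0192
finger_force: 59.0
```

Run:
```python
from plant import *
import cv2,numpy as np,pickle
d={};P=[]
for n in("scene","side","wrist"):d[n]=grab_frame(n);P.append(np.r_[state()["tcp_pos"],state()["tcp_rot"]])
pickle.dump(d,open("f4.pkl","wb"))
g=lambda n,u,v,w,h,W,H:cv2.resize(d[n]["img"][v:v+h,u:u+w,::-1],(W,H),interpolation=cv2.INTER_CUBIC)
a=np.hstack([g("scene",212,145,100,75,400,300),g("side",305,115,100,75,400,300)])
b=cv2.resize(d["wrist"]["img"][60:270,200:440,::-1],(343*800//800,300),interpolation=cv2.INTER_CUBIC)
c=np.zeros((300,800,3),np.uint8);c[:,:343]=b;cv2.imwrite("pics/p4.png",np.vstack([a,c]))
print(state()["clock"],np.round(P,4))
```

```text
7.9 [[ 5.318000e-01 -3.220000e-01  2.026000e-01 -1.799745e+02  1.246000e-01
   1.561306e+02]
 [ 5.317000e-01 -3.220000e-01  2.024000e-01 -1.799769e+02  1.131000e-01
   1.561257e+02]
 [ 5.316000e-01 -3.219000e-01  2.023000e-01 -1.799829e+02  9.500000e-02
   1.561223e+02]]
```

View pics/p4.png

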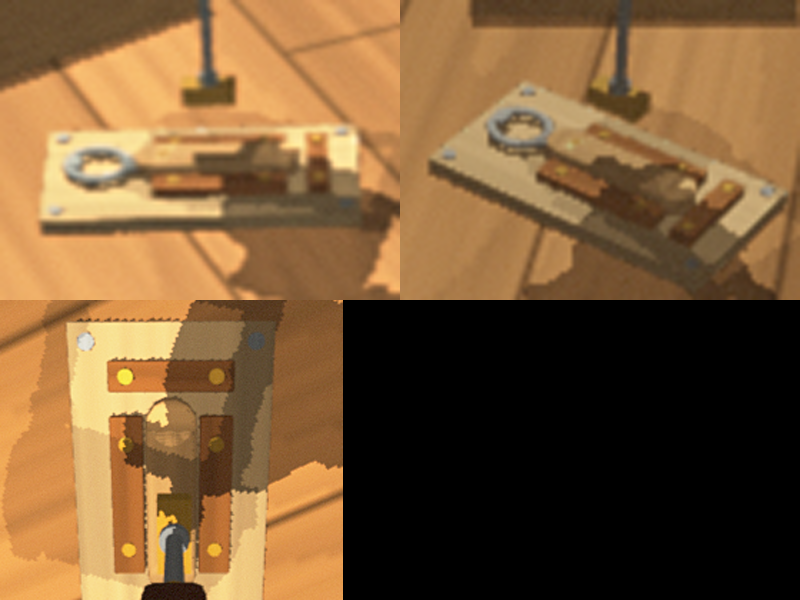

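The head hangs over the handle middle, aligned with it. Now a finer check of the edges.

```bash
python3 - <<'E'
from h import *
d=pickle.load(open("f4.pkl","rb"));W=d["wrist"];I=cv2.GaussianBlur(W["img"],(1,5),0).astype(int)
for r in(150,160,205,220,235):print(r,"L",[int(I[r,c,0]) for c in range(294,310)],"R",[int(I[r,c,0]) for c in range(332,346)])
for r in(200,205,210):print("head",r,"L",[tuple(I[r,c]) and int(I[r,c].sum()) for c in range(304,318)],"R",[int(I[r,c].sum()) for c in range(326,340)])
print("butt",[int(I[r,316].sum()) for r in range(120,142)],[int(I[r,324].sum()) for r in range(120,142)])
print("head front",[int(I[r,318].sum()) for r in range(185,205)],[int(I[r,326].sum()) for r in range(185,205)])
E
python3 - <<'E'
import sys;sys.path.insert(0,'.')
E
```

```text
150 L [123, 123, 123, 124, 121, 105, 112, 130, 128, 142, 144, 145, 149, 152, 149, 146] R [148, 147, 144, 139, 134, 119, 130, 119, 92, 113, 115, 111, 110, 109]
160 L [93, 96, 101, 113, 113, 93, 92, 114, 130, 151, 159, 162, 158, 156, 153, 149] R [139, 140, 138, 128, 123, 115, 110, 104, 98, 113, 114, 111, 109, 112]
205 L [194, 196, 195, 195, 197, 186, 141, 98, 164, 224, 238, 242, 242, 240, 243, 213] R [106, 105, 101, 99, 91, 94, 97, 77, 74, 80, 115, 158, 174, 172]
220 L [193, 195, 197, 195, 197, 189, 149, 108, 159, 205, 238, 241, 242, 239, 237, 239] R [102, 110, 131, 146, 130, 106, 101, 135, 175, 181, 173, 172, 171, 172]
235 L [235, 199, 193, 195, 195, 194, 165, 119, 159, 212, 236, 240, 241, 239, 238, 239] R [246, 241, 226, 198, 160, 100, 96, 141, 177, 177, 171, 172, 180, 217]
head 200 L [523, 536, 547, 530, 519, 411, 202, 184, 189, 189, 194, 196, 203, 197] R [198, 202, 201, 191, 188, 195, 190, 197, 208, 213, 202, 214, 226, 168]
head 205 L [526, 540, 542, 533, 536, 454, 209, 190, 208, 207, 197, 209, 204, 201] R [206, 206, 203, 200, 194, 201, 216, 213, 212, 217, 191, 213, 221, 158]
head 210 L [520, 537, 538, 539, 536, 455, 254, 396, 510, 507, 461, 325, 222, 248] R [198, 206, 202, 201, 197, 200, 204, 211, 225, 215, 203, 218, 214, 149]
butt [204, 208, 226, 272, 354, 451, 507, 463, 350, 273, 268, 298, 328, 356, 394, 458, 529, 563, 525, 446, 410, 448] [217, 218, 219, 234, 269, 311, 328, 309, 274, 253, 265, 299, 326, 342, 357, 368, 371, 373, 373, 369, 364, 363]
head front [428, 492, 525, 536, 530, 510, 487, 480, 482, 444, 343, 238, 186, 176, 177, 185, 195, 196, 193, 192] [214, 213, 213, 211, 210, 209, 211, 216, 219, 211, 195, 181, 176, 177, 185, 198, 206, 206, 204, 203]
```

Run:
```python
from m import *
d=pickle.load(open("f4.pkl","rb"));W=d["wrist"]
T=np.array([.5316,-.3219]);a=np.radians(156.12);x=np.array([np.cos(a),np.sin(a)]);y=np.array([np.sin(a),-np.cos(a)])
mid,t=lines(W,[(302.2,160),(302.2,205),(302.3,220),(302.4,235)],[(336,160),(336.1,220),(336.2,235)],(319.5,130.5),T,0,0)
z=.0669
hc=(onz(W,309.6,200,z+.014)+onz(W,333.2,200,z+.014))/2
h=[(hc[:2]-T)@y,(onz(W,318,195.5,z)[:2]-T)@x-.018]
o=[(mid-T)@y,(mid-T)@x]
print("head y,x",np.round(h,4),"opener y,x",np.round(o,4),"dyaw",np.degrees(t)-(156.12-180))
# true image centre line of gripper: same lateral line at depth of both
for zz in(.081,.026):print(np.round(proj(W,[*T,zz]),1))
# two-view opener from first pictures (unshadowed)
```

```text
angles [-24.56 -23.08] width 0.0266 mid [ 0.5307 -0.322 ]
head y,x [ 0.0012 -0.0011] opener y,x [-0.0005  0.0008] dyaw 0.05964695696856381
[319.5 225.3]
[319.8 204.7]
```

Request:
carry_out --rows '[0.0005,-0.0015,0,0,0,0,1,0,0,0.01,0,0,0,1,0,0,0.01,0,0,0,1,0,0,0.008,0,0,0,1,0,0,0.004,0,0,0,1,0,0,0,0,0,0,1,0,0,0,0,0,0,1,0,0,0,0,0,0,1]'

```text
clock: 8.9
tcp_pos: [0.5303, -0.323, 0.1697]
tcp_rot: [-180.0, 0.0, 156.1]
wrist_force: [0.1, 0.8, -2.1]
gripper_width: 0.0192
finger_force: 59.1
```

Run:
```python
from plant import *
import cv2,numpy as np,pickle
d={};P=[]
for n in("scene","side","wrist","wrist","wrist","wrist"):d[n]=grab_frame(n);P.append(np.r_[state()["tcp_pos"],state()["tcp_rot"]])
pickle.dump(d,open("f5.pkl","wb"))
g=lambda n,u,v,w,h,W,H:cv2.resize(d[n]["img"][v:v+h,u:u+w,::-1],(W,H),interpolation=cv2.INTER_CUBIC)
a=np.hstack([g("scene",232,155,64,48,400,300),g("side",325,125,64,48,400,300)])
b=g("wrist",260,120,120,90,400,300)
c=np.zeros((300,800,3),np.uint8);c[:,:400]=b;cv2.imwrite("pics/p5.png",np.vstack([a,c]))
print(state()["clock"],np.round(P,4),state()["wrist_force"])
```

```text
9.2 [[ 5.303000e-01 -3.230000e-01  1.696000e-01 -1.799946e+02  3.880000e-02
   1.561203e+02]
 [ 5.303000e-01 -3.229000e-01  1.695000e-01 -1.799976e+02  2.810000e-02
   1.561229e+02]
 [ 5.302000e-01 -3.229000e-01  1.695000e-01 -1.799994e+02  2.120000e-02
   1.561198e+02]
 [ 5.302000e-01 -3.229000e-01  1.695000e-01 -1.799996e+02  1.790000e-02
   1.561199e+02]
 [ 5.302000e-01 -3.229000e-01  1.694000e-01  1.799968e+02  8.900000e-03
   1.561189e+02]
 [ 5.302000e-01 -3.229000e-01  1.694000e-01  1.799969e+02  9.700000e-03
   1.561198e+02]] [ 0.65330022  0.11943654 -1.20090106]
```

View pics/p5.png

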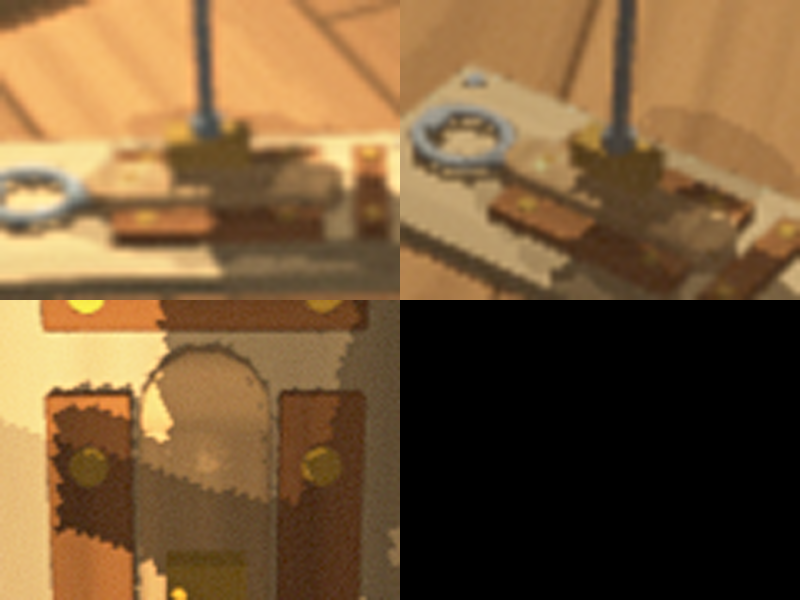

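Head over the handle: in the wrist panel the head spans u 166–245 and the handle 136–272, so it is centred. The gap shows in both outer views. Last numeric check along the handle and of the height.

Run:
```python
from h import *
d=pickle.load(open("f5.pkl","rb"));W,S,D=d["wrist"],d["scene"],d["side"]
r=lambda u,u0,k:u0+(u+.5)/k-.5
b=onz(W,r(204,260,3.333),r(49,120,3.333),.026);f=onz(W,r(205,260,3.333),r(251,120,3.333),.034)
print("butt->head front (want 38):",np.linalg.norm((b-f)[:2])*1000)
T=np.array([.5302,-.3229]);a=np.radians(156.12);x=np.array([np.cos(a),np.sin(a)]);y=np.array([np.sin(a),-np.cos(a)])
for n,F,u0,v0,k,off in(("scene",S,232,155,6.25,0),("side",D,325,125,6.25,400)):
  for z in(.030,.034,.038):
    print(n,z,"face corners in panel",[np.round((proj(F,[*(T+i*.018*x+j*.008*y),z])-[u0,v0]+.5)*k-.5+[off,0]).tolist() for i in(1,-1) for j in(1,-1)])
  m=[np.round((proj(F,[*(T+i*.056*x),.026])-[u0,v0]+.5)*k-.5+[off,0]).tolist() for i in(1,-1)];print(" handle ends if centred",m)
I=S["img"];print([tuple(int(q) for q in I[v,265]) for v in range(174,192)])
```

```text
butt->head front (want 38): 39.526880593480286
scene 0.03 face corners in panel [[251.0, 179.0], [252.0, 159.0], [167.0, 181.0], [167.0, 161.0]]
scene 0.034 face corners in panel [[251.0, 171.0], [251.0, 151.0], [166.0, 173.0], [167.0, 153.0]]
scene 0.038 face corners in panel [[251.0, 163.0], [251.0, 143.0], [165.0, 165.0], [166.0, 145.0]]
 handle ends if centred [[341.0, 175.0], [78.0, 181.0]]
side 0.03 face corners in panel [[647.0, 210.0], [669.0, 191.0], [574.0, 179.0], [596.0, 160.0]]
side 0.034 face corners in panel [[648.0, 202.0], [669.0, 183.0], [575.0, 171.0], [597.0, 152.0]]
side 0.038 face corners in panel [[648.0, 194.0], [670.0, 175.0], [575.0, 163.0], [597.0, 144.0]]
 handle ends if centred [[736.0, 242.0], [511.0, 145.0]]
[(78, 81, 77), (74, 77, 74), (78, 76, 70), (96, 79, 51), (106, 80, 38), (104, 77, 36), (105, 77, 37), (104, 80, 41), (103, 79, 49), (101, 77, 49), (111, 86, 55), (140, 107, 67), (120, 91, 57), (105, 77, 49), (109, 73, 44), (131, 82, 46), (163, 101, 56), (145, 91, 52)]
```

Request:
carry_out --rows '[0.0007,0,0,0,0,0,1,0,0,0,0,0,0,1,0,0,0,0,0,0,1,0,0,0,0,0,0,1,0,0,0,0,0,0,1,0,0,0,0,0,0,1]'

```text
clock: 9.95
tcp_pos: [0.5295, -0.3226, 0.1693]
tcp_rot: [180.0, 0.0, 156.1]
wrist_force: [-0.1, 0.2, -1.5]
gripper_width: 0.0195
finger_force: 59.1
```

Run:
```python
from plant import *
s=state();print(s["clock"],s["tcp_pos"],s["tcp_rot"],s["dq"],s["finger_force"])
print(job_done())
```

```text
9.95 [ 0.52954966 -0.32260234  0.16927055] [1.79995635e+02 2.04650130e-03 1.56118364e+02] [-0.03628665 -0.09723132  0.01454735 -0.01942824  0.04427625 -0.07245688] 59.10604655742645
the job is handed in; nothing more can be done
None
```

The job is handed in at 9.95 s: the iron is held level and steady, in line with the handle, its stamp about 8 mm above the handle's middle (within a millimetre or two, by cameras and arm pose).

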